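Line up the red-lidded jars by height on the pantry rack

ROBOT

A 6-joint arm with a two-finger parallel gripper is mounted at the origin on the work surface. World frame = base frame: x ahead of the robot, y to its left, z up, the work surface at z = 0. Lengths are in m, angles in degrees, forces in N, time in s.
With the tool pointing down it reaches from about 0.35 to 0.875 m from the base axis. Payload 4.2 kg.
Tool frame: the origin (TCP) lies midway between the tips of the shut fingers; the grasp point (between the pads) lies r.pinch_z behind it (r.pinch_z is the distance from the TCP to the grasp point, in m); z points along the fingers, y is the direction in which the jaws open and shut (so a half turn about z gives the same grasp; the last joint's range is limited). The gripper opens to 87 mm and grips with 3 to 60 N. Pads are 19 mm wide; open, the fingers measure 117 mm over their backs; the gripper's body (75 mm by 190 mm) begins 51 mm behind the grasp point.
Start: joints at [-55.199, 22.042, 0.453, 0, -68.411, -14.817], TCP at [0.214, -0.587, 0.223] pointing down, gripper open.
Joint ranges: [-179.83, 179.83], [-69.29, 118.12], [-61.27, 80.66], [-181.25, 117.63], [-171.15, -9.14], [-177.46, 177.46]. Speed limits (degrees/s): [159.86, 159.86, 180, 180, 180, 180].

INTERFACE

Orientations are given as a 3x3 rotation matrix whose columns are the frame's x, y, z axes.
In Python, from station import r gives the robot as it stands. The module is installed in compiled form; this text tells all that it offers.
- The arm moves only by the tool play_rows, never from a script. Its argument "deltas" is a list of rows, each a list of 7 numbers: the shift along the tool's x, y, z in units of 25 mm (1.0 is 25 mm), then the turn, a rotation vector about the tool's x, y, z in units of 5 degrees (1.0 is 5 degrees), then the finger opening in mm, from 0 to 87. In form: [[tx, ty, tz, wx, wy, wz, fingers], ...]. A call has 1 to 12 rows; each row is the pose to reach, as a shift and turn from the pose commanded when the call began, along the tool's axes at that moment; what a row does not reach only later rows make up. A row lasts 1/10 s, in which the tool goes at most 50 mm and 8.59 degrees, less where a joint would pass 70% of its speed; a pose out of reach is approached as far as the arm can. A call with a gripper value outside its range is refused whole. The fingers move at their own pace and stop on an object; the grip force is fixed at half the most. Time passes only in rows, so rows that repeat a pose let the fingers close. It gives the time, the measured TCP pose, the force and the opening at its end, in the units of the state.
- r.sense(): the state, without advancing time (a new reading comes with each control period).
- r.capture(name): name is "scene" or "top" or "wrist"; returns a dict with "pixels" (400x640x3 uint8, red, green, blue), "camera_matrix" (3x3 intrinsics, pixels), "k1" (the pictures are not rectified: a ray, as slopes to the right and down, at radius r is drawn at 1 + k1 r^2 times it, then the intrinsics apply), "R" (3x3) and "t" (3): a world point X has camera coordinates R X + t; the wrist camera has in their place "T_tool_cam" (4x4, takes a point from camera to tool coordinates, whose origin is the TCP and whose axes are the flange's). Camera axes: x right, y down, z forward; pixel columns grow to the right and rows downward; lengths in m; the calibration is good to about 2 mm. A picture is of the moment at which its call begins: read the wrist's pose just before it. There is no depth.
- r.finish_job(): hands the job in, once; it reports no verdict.
Trained networks look in the newest picture that a camera, given by its name, has taken for a name from the list of things; names that differ only in an ending like _2 or _b are one class to them, and where a whole thing is asked for, a point or a joint stands for the part that bears it (a point fixed in the world has none). Each returns a list of dicts, best first, with "score" (0 to 1); they miss things now and then, are a little off and sometimes report something else, mostly with a low value. They report only what shows in the picture. A call takes as long as a camera call.
- r.spot_in(camera, target): "centre" ([x, y, z] in m, in world coordinates, good to about 4 mm: the middle of the surface that is visible of it).
- r.cut_out(camera, target): "region" (400x640 bool, what is visible of it).
The state is a dict: "time_s": time; "joints": joint angles; "joint_velocities": joint speeds; "effort": joint torques, N m; "tcp_pos": TCP position; "ee_rot": TCP orientation; "wrist_force": force on the tool from outside, world axes, zero at the start; "moment": the same for the moment, N m; "gripper_width": opening from 0.0 (shut) to 1.0 (fully open).
Only numpy, scipy, OpenCV 4.12 (cv2) and the standard library are available. Lean on these libraries where they do the work, as an engineer would, in place of code of your own. Each camera call takes 0.05 s, during which the arm holds its last target.

TASK

Line up the four red-lidded glass jars by height on the chrome rack, each standing upright in the middle of its own cork mark: the shortest next to the black hinge post, then taller and taller, the tallest next to the white catch at the other end. Set each jar down gently without dropping it or tipping it over, and leave the butter dish where it stands.

Things in the scene. Friction and masses are not known exactly. Their poses are not given: they have to be found in the camera images.
- jar_1: the shortest and thinnest of the four empty clear-glass jars with red screw-top lids: a straight upright cylinder 36 mm in diameter and 56 mm high, glass and lid equally wide (lid: top 14 mm), a plain white paper band round it. Origin: centre of its underside; z is up along its axis.
- jar_2: the second shortest of the four empty clear-glass jars with red screw-top lids: a straight upright cylinder 43 mm in diameter and 80 mm high, glass and lid equally wide (lid: top 14 mm), a plain white paper band round it. Origin: centre of its underside; z is up along its axis.
- jar_3: the second tallest of the four empty clear-glass jars with red screw-top lids: a straight upright cylinder 50 mm in diameter and 104 mm high, glass and lid equally wide (lid: top 14 mm), a plain white paper band round it. Origin: centre of its underside; z is up along its axis.
- jar_4: the tallest and widest of the four empty clear-glass jars with red screw-top lids: a straight upright cylinder 57 mm in diameter and 128 mm high, glass and lid equally wide (lid: top 14 mm), a plain white paper band round it. Origin: centre of its underside; z is up along its axis.
- mark_a: one of four alike round cork marks, 60 mm in diameter and 3 mm thick, fixed in a straight row, 85 mm apart, on the low chrome rack; this one is number 1 counted from the robot's left. Origin: centre of its underside, on the rack's deck 27 mm above the shelf (so a jar stands 3 mm above it, 30 mm above the shelf); its y axis runs along the row, x across it. The deck is 110 mm deep across the row and 430 mm long, with 6 mm wires along its edges standing 5 mm above the deck.
- mark_b: one of four alike round cork marks, 60 mm in diameter and 3 mm thick, fixed in a straight row, 85 mm apart, on the low chrome rack; this one is number 2 counted from the robot's left. Origin: centre of its underside, on the rack's deck 27 mm above the shelf (so a jar stands 3 mm above it, 30 mm above the shelf); its y axis runs along the row, x across it. The deck is 110 mm deep across the row and 430 mm long, with 6 mm wires along its edges standing 5 mm above the deck.
- mark_c: one of four alike round cork marks, 60 mm in diameter and 3 mm thick, fixed in a straight row, 85 mm apart, on the low chrome rack; this one is number 3 counted from the robot's left. Origin: centre of its underside, on the rack's deck 27 mm above the shelf (so a jar stands 3 mm above it, 30 mm above the shelf); its y axis runs along the row, x across it. The deck is 110 mm deep across the row and 430 mm long, with 6 mm wires along its edges standing 5 mm above the deck.
- mark_d: one of four alike round cork marks, 60 mm in diameter and 3 mm thick, fixed in a straight row, 85 mm apart, on the low chrome rack; this one is number 4 counted from the robot's left. Origin: centre of its underside, on the rack's deck 27 mm above the shelf (so a jar stands 3 mm above it, 30 mm above the shelf); its y axis runs along the row, x across it. The deck is 110 mm deep across the row and 430 mm long, with 6 mm wires along its edges standing 5 mm above the deck.
- hinge: the black hinge post (17 mm thick with two thin steel bands, 44 mm high) at one end of the rack, in line with the row, 77.5 mm beyond the centre of the end mark. It is at either end from start to start; a low white catch (34 x 18 mm, 16 mm high) is at the other end. Origin: centre of its underside on the deck.
- butter_dish: closed ceramic butter dish, white plate 150 mm (its x) by 85 mm with a blue cover and small knob, 64 mm high in all, loose on the shelf among the jars. Origin: centre of its underside.

How it is judged (in metres and radians):
At the end, for the whole second after the job is handed in: Counted from the mark beside the hinge post, the jars stand in rising order of height, one per cork mark, each within 14 mm of its mark's centre, resting on it (underside less than 10 mm above the mark's underside), upright within 0.10 rad, released and at rest (((horizontal distance between hinge and mark_a below 0.15 m and horizontal distance between jar_1 and mark_a below 0.014 m and z of jar_1 in the frame of mark_a below 0.01 m and horizontal distance between jar_2 and mark_b below 0.014 m and z of jar_2 in the frame of mark_b below 0.01 m and horizontal distance between jar_3 and mark_c below 0.014 m and z of jar_3 in the frame of mark_c below 0.01 m and horizontal distance between jar_4 and mark_d below 0.014 m and z of jar_4 in the frame of mark_d below 0.01 m) or (horizontal distance between hinge and mark_d below 0.15 m and horizontal distance between jar_1 and mark_d below 0.014 m and z of jar_1 in the frame of mark_d below 0.01 m and horizontal distance between jar_2 and mark_c below 0.014 m and z of jar_2 in the frame of mark_c below 0.01 m and horizontal distance between jar_3 and mark_b below 0.014 m and z of jar_3 in the frame of mark_b below 0.01 m and horizontal distance between jar_4 and mark_a below 0.014 m and z of jar_4 in the frame of mark_a below 0.01 m)) and angle between each of jar_1, jar_2, jar_3, jar_4's own z axis and vertical below 0.1 rad and linear speed of each of jar_1, jar_2, jar_3, jar_4 below 0.02 m/s and angular speed of each of jar_1, jar_2, jar_3, jar_4 below 0.2 rad/s and contact force between the fingers and jar_1 below 0.1 N and contact force between the fingers and jar_2 below 0.1 N and contact force between the fingers and jar_3 below 0.1 N and contact force between the fingers and jar_4 below 0.1 N); the robot touches nothing.
It fails at once if a jar is tipped (leans more than 0.6 rad) (angle between any of jar_1, jar_2, jar_3, jar_4's own z axis and vertical above 0.6 rad).
It fails at once if a jar is dropped (moves faster than 0.7 m/s with no finger on it, a fall of some 25 mm) ((linear speed of jar_1 above 0.7 m/s and contact force between the fingers and jar_1 below 0.1 N) or (linear speed of jar_2 above 0.7 m/s and contact force between the fingers and jar_2 below 0.1 N) or (linear speed of jar_3 above 0.7 m/s and contact force between the fingers and jar_3 below 0.1 N) or (linear speed of jar_4 above 0.7 m/s and contact force between the fingers and jar_4 below 0.1 N)).
It fails at once if the butter dish is moved more than 20 mm (distance of butter_dish from where it was at the start of the episode above 0.02 m).
It also fails if it takes over 96 s, if anything falls off the work surface, if the arm or the gripper's body presses on something with over 40 N, if the wrist force passes 120 N, or if a joint passes its speed limit or range.

## Working session

There is one attempt and no reset: what is moved stays moved. The work goes in short steps, Python scripts to look and compute and a tool call to move; the robot and the scene stay as the last step left them, time stands still between calls to the robot, and variables do not carry over. Pictures are saved under pics/ and viewed, and the job is handed in when it is done.

Besides the shell and the picture viewer there is one more tool, called after "Request:" as a command line: name --pt "numbers of a row" for each row, then --argument value for the rest. play_rows: Moves the arm, as the interface text tells. Its arguments: {"type":"object","properties":{"deltas":{"type":"array","items":{"type":"array","items":{"type":"number"}}}},"required":["deltas"]}

```bash
mkdir -p pics; python3 - <<'E'
from station import r
import cv2,numpy as np
s=r.sense();print(s, r.pinch_z)
for n in ("scene","top"):
    c=r.capture(n);cv2.imwrite(f"pics/{n}0.png",c["pixels"][:,:,::-1])
    print(n,c["camera_matrix"],c["k1"],c["R"],c["t"])
    for t in ("jar_1","mark_a","hinge","butter_dish"):
        for d in r.spot_in(n,t): print(n,t,np.round(d["centre"],4),round(d["score"],2))
E
```

```text
{'time_s': 0.0, 'joints': array([-5.51995502e+01,  2.20911333e+01,  3.79763346e-01, -2.92694465e-02,
       -6.84103062e+01, -1.48161304e+01]), 'joint_velocities': array([-0.05914353,  0.00568864, -0.02989069, -0.03007605,  0.05749347,
        0.04297327]), 'effort': array([-3.27401858e-05, -3.90666425e+01,  1.87397325e+01,  4.21982199e+00,
        1.08785997e-02, -2.15432797e-04]), 'tcp_pos': array([ 0.21341248, -0.58679726,  0.22145484]), 'ee_rot': array([[-9.39850551e-01, -3.41584933e-01, -8.21931421e-04],
       [-3.41585912e-01,  9.39848395e-01,  2.01488134e-03],
       [ 8.42378203e-05,  2.17444753e-03, -9.99997632e-01]]), 'wrist_force': array([-0.24105063, -0.63904902, -0.24389835]), 'moment': array([ 0.00202903, -0.04304551, -0.01575027]), 'gripper_width': 1.0055697885323507} 0.0187
scene [[486.71176635   0.         327.82731586]
 [  0.         486.71176635 199.12809221]
 [  0.           0.           1.        ]] 0.009726423473169073 [[ 0.43668585  0.89956781  0.00912282]
 [ 0.55582665 -0.26181884 -0.78899152]
 [-0.70736285  0.34961214 -0.61433635]] [-0.22155196 -0.27090518  
[... 438 characters left out ...]
 [[450.21611128   0.         319.86390526]
 [  0.         450.21611128 203.01141211]
 [  0.           0.           1.        ]] 0.04196729047443995 [[-0.0655335  -0.99784795  0.00219921]
 [-0.97668482  0.06369178 -0.20501248]
 [ 0.20443121 -0.01558312 -0.97875689]] [0.02137144 0.5414934  1.07356488]
top jar_1 [0.4311 0.1333 0.1038] 0.98
top jar_1 [ 0.4361 -0.1273  0.126 ] 0.79
top jar_1 [ 0.4709 -0.3765  0.0561] 0.61
top jar_1 [0.4389 0.3536 0.081 ] 0.6
top mark_a [0.6314 0.0158 0.0321] 0.8
top mark_a [0.6067 0.1761 0.0261] 0.73
top mark_a [ 0.646  -0.0676  0.0287] 0.72
top mark_a [0.6189 0.0971 0.0268] 0.56
top hinge [ 0.651  -0.1457  0.0518] 0.58
top butter_dish [0.4133 0.0038 0.0524] 0.69
```

View pics/scene0.png

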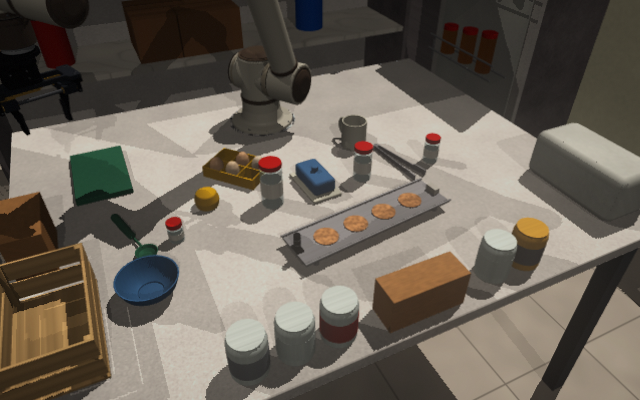

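View pics/top0.png

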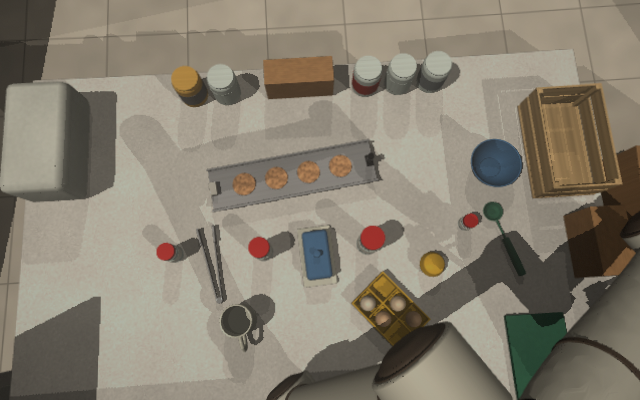

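The top picture shows the hinge at the right end of the rack (pixel 370,160, y<0) and the catch at the left (215,187). The network's lid-top heights identify the jars: jar_1 at (471,220), jar_4 at (373,238), jar_3 at (259,247) and jar_2 at (166,252). Next I refine the positions by fitting the outlines.

```bash
cat > h.py <<'E'
from station import r
import cv2,numpy as np
from scipy.optimize import least_squares
def proj(c,X):
    p=np.asarray(X)@c["R"].T+c["t"]; u=p[:,:2]/p[:,2:]; u=u*(1+c["k1"]*(u**2).sum(1,keepdims=True))
    K=c["camera_matrix"]; return u*[K[0,0],K[1,1]]+K[:2,2]
def hullc(c,x,y,rad,z0,z1):
    a=np.linspace(0,2*np.pi,60,endpoint=False)
    P=np.concatenate([np.c_[x+rad*np.cos(a),y+rad*np.sin(a),0*a+z] for z in (z0,z1)])
    h=cv2.convexHull(proj(c,P).astype(np.float32)*16); m=cv2.moments(h)
    return np.array([m["m10"]/m["m00"],m["m01"]/m["m00"]])/16, m["m00"]/256
def redblob(c,near,kind):
    hsv=cv2.cvtColor(c["pixels"],cv2.COLOR_RGB2HSV)
    H,S,V=[hsv[...,i].astype(int) for i in range(3)]
    if kind=="lid": m=((H<6)|(H>172))&(S>140)&(V>60)
    else: m=(H<22)&(S>75)&(V>60)
    m=m.astype(np.uint8)
    if kind!="lid": m=cv2.morphologyEx(m,cv2.MORPH_CLOSE,np.ones((3,3)))
    n,l,st,ce=cv2.connectedComponentsWithStats(m)
    ok=[i for i in range(1,n) if st[i,4]>30]
    i=min(ok,key=lambda i:np.hypot(*(ce[i]-near)))
    return ce[i],st[i,4]
def fit(cs,x,y,rad,z0,z1,kind):
    res=[]; info=[]
    for c in cs:
        near,A=hullc(c,x,y,rad,z0,z1); ce,a=redblob(c,near,kind)
        info.append((int(a),int(A)))
        g=least_squares(lambda q:hullc(c,q[0],q[1],rad,z0,z1)[0]-ce,[x,y],x_scale=.01,diff_step=1e-3).x
        res.append(np.round(g,4).tolist())
    return res,info
J={1:(.036,.056),2:(.043,.08),3:(.05,.104),4:(.057,.128)}
def go(x,y,z,yaw=None):
    "shift/turn units to reach measured TCP x,y,z; yaw = world angle of tool y"
    s=r.sense();R=s["ee_rot"];d=R.T@(np.array([x,y,z])-s["tcp_pos"])/.025
    w=[0,0,0]
    if yaw is not None:
        from scipy.spatial.transform import Rotation as Ro
        a=np.radians(yaw);ty=np.array([np.cos(a),np.sin(a),0]);tz=np.array([0,0,-1.]);T=np.c_[np.cross(ty,tz),ty,tz]
        w=Ro.from_matrix(R.T@T).as_rotvec(degrees=True)/5
    print("tcp",np.round(s["tcp_pos"],4),"d",np.round(d,2),"w",np.round(w,2),"q",np.round(s["joints"],0),"F",np.round(s["wrist_force"],1),"t",s["time_s"])
E
python3 - <<'E'
from h import *
cs=[r.capture("top"),r.capture("scene")]
for k,(x,y) in {1:(.475,-.38),2:(.445,.355),3:(.44,.13),4:(.447,-.13)}.items():
    d,h=J[k];print(k,fit(cs,x,y,d/2,h-.014,h,"lid"))
for n,(x,y) in dict(a=(.61,.177),b=(.62,.095),c=(.63,.013),d=(.647,-.07)).items():
    print(n,fit(cs,x,y,.03,.027,.03,"mark"))
E
```

```text
1 ([[0.4749, -0.3856], [0.4755, -0.3838]], [(163, 192), (157, 199)])
2 ([[0.4445, 0.3646], [0.4418, 0.3678]], [(236, 290), (87, 155)])
3 ([[0.4365, 0.1379], [0.4319, 0.1417]], [(330, 371), (152, 227)])
4 ([[0.4388, -0.1293], [0.4401, -0.129]], [(454, 494), (295, 347)])
a ([[0.6117, 0.1791], [0.614, 0.1789]], [(406, 417), (269, 286)])
b ([[0.6227, 0.0951], [0.6249, 0.0949]], [(399, 412), (292, 311)])
c ([[0.6334, 0.0109], [0.6356, 0.0108]], [(397, 407), (326, 338)])
d ([[0.6444, -0.0733], [0.6465, -0.0733]], [(393, 403), (353, 375)])
```

```bash
python3 -c "
from h import *
go(.475,-.3847,.13,187.3)"
```

```text
tcp [ 0.2136 -0.5873  0.2226] d [-12.59   4.04   3.7 ] w [ -0.    -0.   -15.46] q [-55.  22.   0.  -0. -68. -15.] F [0.4 0.3 0. ] t 0.6
```

Request:
play_rows --pt "-1.05 0.34 0.31 0 0 -1.3 87" --pt "-2.1 0.68 0.62 0 0 -2.6 87" --pt "-3.15 1 0.93 0 0 -3.9 87" --pt "-4.2 1.35 1.23 0 0 -5.2 87" --pt "-5.25 1.7 1.54 0 0 -6.4 87" --pt "-6.3 2.02 1.85 0 0 -7.7 87" --pt "-7.35 2.35 2.16 0 0 -9 87" --pt "-8.4 2.7 2.5 0 0 -10.3 80" --pt "-9.45 3.03 2.8 0 0 -11.6 75" --pt "-10.5 3.37 3.1 0 0 -12.9 70" --pt "-11.55 3.7 3.4 0 0 -14.2 70" --pt "-12.59 4.04 3.7 0 0 -15.46 70"

```text
time_s: 1.8
tcp_pos: [0.4759, -0.3841, 0.1299]
ee_rot: [[0.131, -0.991, 0.0], [-0.991, -0.131, -0.0], [0.0, -0.0, -1.0]]
wrist_force: [1.2, -0.4, -0.4]
gripper_width: 0.811
```

Request:
play_rows --pt "0 0 0 0 0 0 70" --pt "0 0 0 0 0 0 70"

```text
time_s: 2.0
tcp_pos: [0.4751, -0.3845, 0.1299]
ee_rot: [[0.127, -0.992, -0.001], [-0.992, -0.127, 0.0], [-0.0, 0.001, -1.0]]
wrist_force: [0.3, 0.8, -0.5]
gripper_width: 0.802
```

```bash
python3 -c "
from h import *
s=r.sense()
c=r.capture('wrist');cv2.imwrite('pics/w1.png',c['pixels'][:,:,::-1]);print(c['T_tool_cam'])
go(.475,-.3847,.016,187.3)
for d in r.spot_in('wrist','jar_1')[:2]: print(d)
"
```

```text
[[-2.37385474e-04 -9.66530068e-01 -2.56553253e-01  7.01737239e-02]
 [ 9.99998644e-01 -6.47554007e-04  1.51428704e-03 -1.56530314e-03]
 [-1.62973604e-03 -2.56552545e-01  9.66528911e-01 -1.62698761e-01]
 [ 0.00000000e+00  0.00000000e+00  0.00000000e+00  1.00000000e+00]]
tcp [ 0.4747 -0.385   0.1302] d [-0.01 -0.01  4.57] w [ 0.   -0.   -0.01] q [-24.  25.  -9.   0. -56.  31.] F [-0.3 -0.2 -0.8] t 2.05
{'centre': [0.4761, -0.392, 0.0541], 'score': 0.7}
```

View pics/w1.png

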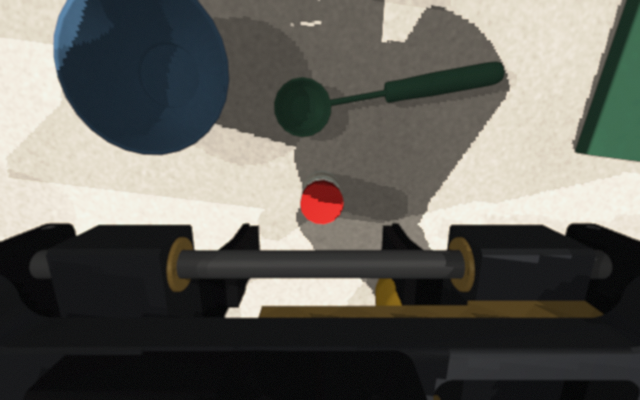

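```bash
cat >> h.py <<'E'
def wrist_fit(k,z0=0,kind="lid"):
    d,h=J[k]; s=r.sense(); c=dict(r.capture("wrist")); T=c["T_tool_cam"]
    W=np.eye(4);W[:3,:3]=s["ee_rot"];W[:3,3]=s["tcp_pos"]; C=np.linalg.inv(W@T)
    c["R"]=C[:3,:3];c["t"]=C[:3,3]
    print("wrist fit",k,fit([c],*s["tcp_pos"][:2],d/2,z0+h-.014,z0+h,kind))
E
python3 -c "
from h import *
wrist_fit(1)"
```

```text
wrist fit 1 ([[0.4755, -0.3844]], [(1452, 1601)])
```

Three independent measurements agree to about 1 mm, so I descend and grip.

Request:
play_rows --pt "0 0 0.8 0 0 0 70" --pt "0 0 1.8 0 0 0 70" --pt "0 0 2.8 0 0 0 70" --pt "0 0 3.6 0 0 0 70" --pt "0 0 4.2 0 0 0 70" --pt "0 0 4.56 0 0 0 70" --pt "0 0 4.56 0 0 0 55" --pt "0 0 4.56 0 0 0 40" --pt "0 0 4.56 0 0 0 30" --pt "0 0 4.56 0 0 0 20" --pt "0 0 4.56 0 0 0 20" --pt "0 0 4.56 0 0 0 20"

```text
time_s: 3.35
tcp_pos: [0.4751, -0.385, 0.0167]
ee_rot: [[0.127, -0.992, 0.001], [-0.992, -0.127, -0.0], [0.001, -0.001, -1.0]]
wrist_force: [-0.3, -0.4, 2.2]
gripper_width: 0.408
```

Request:
play_rows --pt "0 0 -0.3 0 0 0 20" --pt "0 0 -1 0 0 0 20" --pt "0 0 -2 0 0 0 20" --pt "0 0 -3 0 0 0 20" --pt "0 0 -4 0 0 0 20" --pt "0 0 -4.6 0 0 0 20" --pt "0 0 -4.6 0 0 0 20"

```text
time_s: 4.05
tcp_pos: [0.4764, -0.3856, 0.1342]
ee_rot: [[0.127, -0.992, 0.005], [-0.992, -0.127, -0.003], [0.004, -0.005, -1.0]]
wrist_force: [1.2, 0.7, -1.1]
gripper_width: 0.412
```

```bash
python3 -c "
from h import *
go(.6455,-.0733,.13,187.3)
c=r.capture('wrist');cv2.imwrite('pics/w2.png',c['pixels'][:,:,::-1])
print(r.sense()['gripper_width']*87)"
```

```text
tcp [ 0.4764 -0.3856  0.1342] d [-11.53  -8.3    0.17] w [-0.06 -0.04  0.  ] q [-24.  25.  -9.   0. -56.  31.] F [ 1.2  0.7 -1.1] t 4.05
35.15239315845942
```

View pics/w2.png

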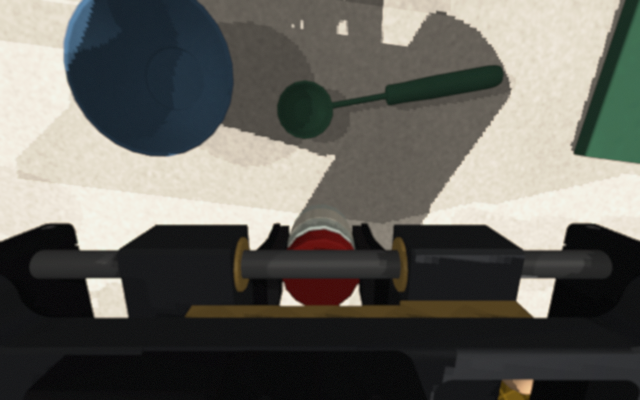

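The jar is held (measured opening 35 mm) and the lid sits between the pads at (322,265). Next is the carry to mark_d.

Request:
play_rows --pt "-0.3 -0.2 0 0 0 0 20" --pt "-1.2 -0.85 0.1 0 0 0 20" --pt "-2.4 -1.7 0.1 0 0 0 20" --pt "-3.6 -2.6 0.15 0 0 0 20" --pt "-4.8 -3.45 0.15 0 0 0 20" --pt "-6 -4.3 0.15 0 0 0 20" --pt "-7.2 -5.2 0.15 0 0 0 20" --pt "-8.4 -6.05 0.15 0 0 0 20" --pt "-9.6 -6.9 0.15 0 0 0 20" --pt "-10.6 -7.6 0.15 0 0 0 20" --pt "-11.3 -8.1 0.15 0 0 0 20" --pt "-11.53 -8.3 0.15 -0.05 -0.05 0 20"

```text
time_s: 5.3
tcp_pos: [0.6442, -0.0704, 0.1259]
ee_rot: [[0.129, -0.992, -0.007], [-0.992, -0.129, 0.004], [-0.005, 0.007, -1.0]]
wrist_force: [-0.2, -0.8, -0.2]
gripper_width: 0.404
```

Request:
play_rows --pt "0 0 0 0 0 0 20" --pt "0 0 0 0 0 0 20" --pt "0 0 0 0 0 0 20"

```text
time_s: 5.6
tcp_pos: [0.6435, -0.0738, 0.1272]
ee_rot: [[0.125, -0.992, -0.005], [-0.992, -0.125, 0.004], [-0.004, 0.005, -1.0]]
wrist_force: [0.4, 0.2, -0.3]
gripper_width: 0.403
```

```bash
python3 -c "
from h import *
go(.6455,-.0733,.0475,187.3)
"
```

```text
tcp [ 0.6435 -0.0738  0.1272] d [ 0.   -0.1   3.19] w [ 0.06  0.05 -0.02] q [  8.  29.  -3.  -0. -59.  -0.] F [ 0.4  0.2 -0.3] t 5.6
```

Request:
play_rows --pt "0 -0.05 0.5 0.05 0.05 0 20" --pt "0 -0.1 1.2 0.05 0.05 0 20" --pt "0 -0.1 1.9 0.05 0.05 0 20" --pt "0 -0.1 2.4 0.05 0.05 0 20" --pt "0 -0.1 2.8 0.05 0.05 0 20" --pt "0 -0.1 3.0 0.05 0.05 0 20" --pt "0 -0.1 3.0 0.05 0.05 0 20" --pt "0 -0.1 3.0 0.05 0.05 0 20"

```text
time_s: 6.4
tcp_pos: [0.6468, -0.0721, 0.0529]
ee_rot: [[0.127, -0.992, 0.001], [-0.992, -0.127, -0.0], [0.0, -0.001, -1.0]]
wrist_force: [-0.0, 0.7, 0.6]
gripper_width: 0.409
```

```bash
python3 -c "
from h import *
go(.6455,-.0733,.0472,187.3)
"
```

```text
tcp [ 0.6468 -0.0721  0.0529] d [0.04 0.06 0.23] w [-0.01 -0.   -0.  ] q [  8.  33.  -7.   0. -49.  -1.] F [-0.   0.7  0.6] t 6.4
```

Request:
play_rows --pt "0.04 0.05 0.1 0 0 0 20" --pt "0.04 0.05 0.2 0 0 0 20" --pt "0.04 0.05 0.24 0 0 0 20" --pt "0.04 0.05 0.24 0 0 0 20"

```text
time_s: 6.8
tcp_pos: [0.6451, -0.0732, 0.0467]
ee_rot: [[0.127, -0.992, -0.0], [-0.992, -0.127, -0.0], [0.0, 0.0, -1.0]]
wrist_force: [-1.5, 0.5, 2.2]
gripper_width: 0.406
```

Request:
play_rows --pt "0 0 0 0 0 0 38" --pt "0 0 0 0 0 0 46" --pt "0 0 0 0 0 0 54" --pt "0 0 0 0 0 0 62" --pt "0 0 0 0 0 0 66" --pt "0 0 -0.6 0 0 0 66" --pt "0 0 -1.6 0 0 0 66" --pt "0 0 -3 0 0 0 66" --pt "0 0 -4.6 0 0 0 66" --pt "0 0 -5.6 0 0 0 80" --pt "0 0 -5.6 0 0 0 87"

```text
time_s: 7.9
tcp_pos: [0.6478, -0.0733, 0.1917]
ee_rot: [[0.127, -0.992, 0.01], [-0.992, -0.127, -0.0], [0.001, -0.01, -1.0]]
wrist_force: [-0.1, -0.3, -0.0]
gripper_width: 0.861
```

```bash
python3 -c "
from h import *
wrist_fit(1,.03)
c=r.capture('scene');cv2.imwrite('pics/s3.png',c['pixels'][:,:,::-1])
t=r.capture('top')
print(fit([t,c],.645,-.073,.018,.072,.086,'lid'))
print(fit([t],.439,-.129,.0285,.114,.128,'lid'))
go(.4393,-.1292,.215,187.3)
"
```

```text
wrist fit 1 ([[0.6459, -0.0731]], [(1127, 1270)])
([[0.444, -0.1347], [0.6425, -0.0705]], [(454, 179), (126, 203)])
([[0.4388, -0.1293]], [(454, 496)])
tcp [ 0.6444 -0.073   0.1853] d [ 1.19  8.43 -1.17] w [ 0.02  0.01 -0.01] q [  8.  26.   1.  -0. -65.  -0.] F [ 0.5 -0.6  0.1] t 8.05
```

View pics/s3.png

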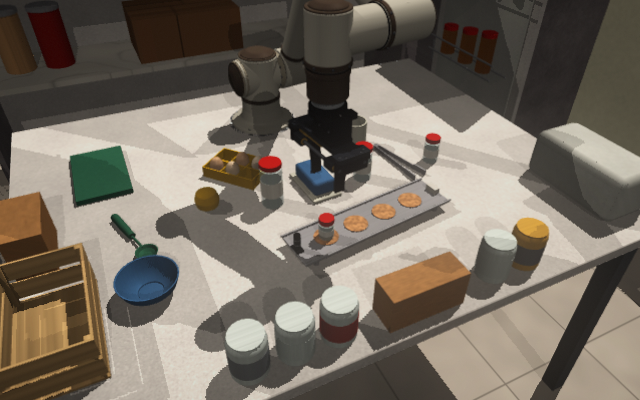

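jar_1 stands on the mark next to the hinge (lid at 327,220), within about 1 mm by the wrist fit. Next is jar_4.

Request:
play_rows --pt "0.1 0.7 0 0 0 0 87" --pt "0.25 1.7 0 0 0 0 87" --pt "0.4 2.9 0 0 0 0 87" --pt "0.6 4.2 0 0 0 0 87" --pt "0.8 5.5 0 0 0 0 87" --pt "0.95 6.7 0 0 0 0 87" --pt "1.1 7.7 0 0 0 0 87" --pt "1.19 8.43 0 0 0 0 87" --pt "1.19 8.43 0 0 0 0 87" --pt "1.19 8.43 0 0 0 0 87"

```text
time_s: 9.05
tcp_pos: [0.4396, -0.1295, 0.1856]
ee_rot: [[0.127, -0.992, -0.001], [-0.992, -0.127, -0.0], [-0.0, 0.001, -1.0]]
wrist_force: [0.6, -1.1, -0.3]
gripper_width: 1.004
```

```bash
python3 -c "
from h import *
wrist_fit(4)
go(.4393,-.1292,.083,187.3)
c=r.capture('wrist');cv2.imwrite('pics/w3.png',c['pixels'][:,:,::-1])
"
```

```text
wrist fit 4 ([[0.4401, -0.1287]], [(4086, 4388)])
tcp [ 0.4402 -0.1293  0.1857] d [-0.01  0.03  4.11] w [ 0.01 -0.   -0.  ] q [  4.   8. -25.   0. -57.   3.] F [-0.2  0.1  0.3] t 9.1
```

View pics/w3.png

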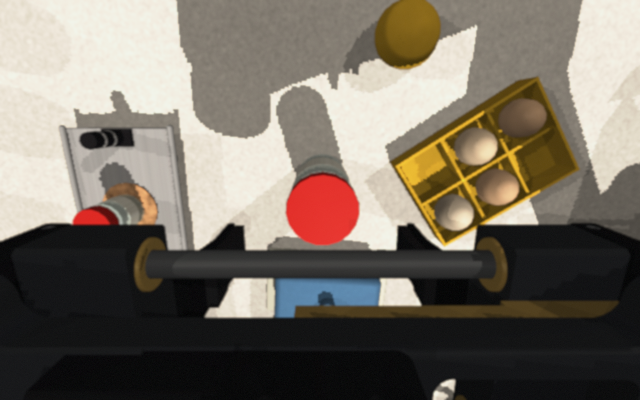

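The lid is centred between the jaws at (322,208), and the fit agrees to 1 mm. I descend.

Request:
play_rows --pt "0 0 0.7 0 0 0 87" --pt "0 0 1.6 0 0 0 87" --pt "0 0 2.6 0 0 0 87" --pt "0 0 3.4 0 0 0 87" --pt "0 0 3.9 0 0 0 87" --pt "0 0 4.11 0 0 0 87" --pt "0 0 4.11 0 0 0 75" --pt "0 0 4.11 0 0 0 65" --pt "0 0 4.11 0 0 0 55" --pt "0 0 4.11 0 0 0 45" --pt "0 0 4.11 0 0 0 40" --pt "0 0 4.11 0 0 0 40"

```text
time_s: 10.35
tcp_pos: [0.4399, -0.1295, 0.084]
ee_rot: [[0.127, -0.992, 0.0], [-0.992, -0.127, -0.0], [0.0, -0.0, -1.0]]
wrist_force: [-0.4, -0.1, 3.2]
gripper_width: 0.648
```

Request:
play_rows --pt "0 0 -0.2 0 0 0 40" --pt "0 0 -0.8 0 0 0 40" --pt "0 0 -1.8 0 0 0 40" --pt "0 0 -2.8 0 0 0 40" --pt "0 0 -3.8 0 0 0 40" --pt "0 0 -4.6 0 0 0 40" --pt "0 0 -5 0 0 0 40" --pt "0 0 -5 0 0 0 40"

```text
time_s: 11.15
tcp_pos: [0.4404, -0.1293, 0.2095]
ee_rot: [[0.127, -0.992, 0.003], [-0.992, -0.127, 0.0], [-0.0, -0.003, -1.0]]
wrist_force: [0.3, 0.1, -3.2]
gripper_width: 0.65
```

```bash
python3 -c "
from h import *
go(.6128,.179,.205,187.3)
"
```

```text
tcp [ 0.4404 -0.1293  0.2095] d [-11.36  -8.4    0.2 ] w [-0.03  0.   -0.  ] q [  4.   6. -23.  -0. -61.   3.] F [ 0.3  0.1 -3.2] t 11.15
```

Request:
play_rows --pt "-0.3 -0.2 0 0 0 0 40" --pt "-1.1 -0.8 0 0 0 0 40" --pt "-2.2 -1.65 0 0 0 0 40" --pt "-3.4 -2.5 0 0 0 0 40" --pt "-4.6 -3.4 0 0 0 0 40" --pt "-5.8 -4.3 0 0 0 0 40" --pt "-7 -5.2 0 0 0 0 40" --pt "-8.2 -6.05 0 0 0 0 40" --pt "-9.4 -6.95 0 0 0 0 40" --pt "-10.4 -7.7 0 0 0 0 40" --pt "-11.1 -8.2 0 0 0 0 40" --pt "-11.36 -8.4 0 0 0 0 40"

```text
time_s: 12.35
tcp_pos: [0.6121, 0.1812, 0.2055]
ee_rot: [[0.129, -0.992, -0.004], [-0.992, -0.129, -0.001], [0.001, 0.004, -1.0]]
wrist_force: [-0.2, -0.1, -3.0]
gripper_width: 0.653
```

Request:
play_rows --pt "0 0 0 0 0 0 40" --pt "0 0 0 0 0 0 40" --pt "0 0 0 0 0 0 40"

```text
time_s: 12.65
tcp_pos: [0.6116, 0.1779, 0.2084]
ee_rot: [[0.126, -0.992, -0.001], [-0.992, -0.126, -0.0], [0.0, 0.001, -1.0]]
wrist_force: [0.0, 0.4, -3.0]
gripper_width: 0.651
```

```bash
python3 -c "
from h import *
go(.6128,.179,.12,187.3)
"
```

```text
tcp [0.6116 0.1779 0.2084] d [-0.04 -0.06  3.54] w [ 0.01 -0.   -0.01] q [ 31.  24.   1.  -0. -67. -24.] F [ 0.   0.4 -3. ] t 12.65
```

Request:
play_rows --pt "-0.02 -0.03 0.4 0 0 0 40" --pt "-0.04 -0.06 1.1 0 0 0 40" --pt "-0.04 -0.06 1.9 0 0 0 40" --pt "-0.04 -0.06 2.6 0 0 0 40" --pt "-0.04 -0.06 3.1 0 0 0 40" --pt "-0.04 -0.06 3.4 0 0 0 40" --pt "-0.04 -0.06 3.54 0 0 0 40" --pt "-0.04 -0.06 3.54 0 0 0 40"

```text
time_s: 13.45
tcp_pos: [0.6137, 0.1801, 0.12]
ee_rot: [[0.127, -0.992, 0.0], [-0.992, -0.127, -0.0], [0.0, -0.0, -1.0]]
wrist_force: [0.3, -0.9, -2.5]
gripper_width: 0.651
```

```bash
python3 -c "
from h import *
go(.6128,.179,.114,187.3)
"
```

```text
tcp [0.6137 0.1801 0.12  ] d [0.04 0.04 0.24] w [-0. -0. -0.] q [ 31.  28.  -5.   0. -57. -24.] F [ 0.3 -0.9 -2.5] t 13.45
```

Request:
play_rows --pt "0.02 0.03 0.1 0 0 0 40" --pt "0.04 0.04 0.2 0 0 0 40" --pt "0.04 0.04 0.25 0 0 0 40" --pt "0.04 0.04 0.25 0 0 0 40"

```text
time_s: 13.85
tcp_pos: [0.6128, 0.179, 0.1141]
ee_rot: [[0.127, -0.992, 0.0], [-0.992, -0.127, 0.0], [-0.0, -0.0, -1.0]]
wrist_force: [-0.2, 0.3, -1.8]
gripper_width: 0.651
```

Request:
play_rows --pt "0 0 0.04 0 0 0 40" --pt "0 0 0.06 0 0 0 40" --pt "0 0 0.06 0 0 0 40"

```text
time_s: 14.15
tcp_pos: [0.6128, 0.179, 0.114]
ee_rot: [[0.127, -0.992, 0.001], [-0.992, -0.127, -0.0], [0.0, -0.001, -1.0]]
wrist_force: [-3.6, 0.5, 4.8]
gripper_width: 0.652
```

Seated: the force changed sign to +4.8 N. Release.

Request:
play_rows --pt "0 0 -0.02 0 0 0 58" --pt "0 0 -0.02 0 0 0 66" --pt "0 0 -0.02 0 0 0 75" --pt "0 0 -0.02 0 0 0 85" --pt "0 0 -0.02 0 0 0 87" --pt "0 0 -0.4 0 0 0 87" --pt "0 0 -1.2 0 0 0 87" --pt "0 0 -2.2 0 0 0 87" --pt "0 0 -3.2 0 0 0 87" --pt "0 0 -3.8 0 0 0 87" --pt "0 0 -3.8 0 0 0 87" --pt "0 0 -3.8 0 0 0 87"

```text
time_s: 15.35
tcp_pos: [0.6125, 0.179, 0.2073]
ee_rot: [[0.127, -0.992, 0.0], [-0.992, -0.127, 0.001], [-0.001, -0.0, -1.0]]
wrist_force: [-0.9, 0.4, -0.8]
gripper_width: 1.0
```

```bash
python3 -c "
from h import *
wrist_fit(4,.03)
go(.436,.1385,.16,187.3)
c=r.capture('wrist');cv2.imwrite('pics/w4.png',c['pixels'][:,:,::-1])
"
```

```text
wrist fit 4 ([[0.6133, 0.1796]], [(4333, 4704)])
tcp [0.6121 0.1789 0.2064] d [0.71 7.19 1.87] w [ 0.02 -0.   -0.01] q [ 31.  24.   1.  -0. -67. -23.] F [ 1.2 -0.2 -0.3] t 15.4
```

View pics/w4.png

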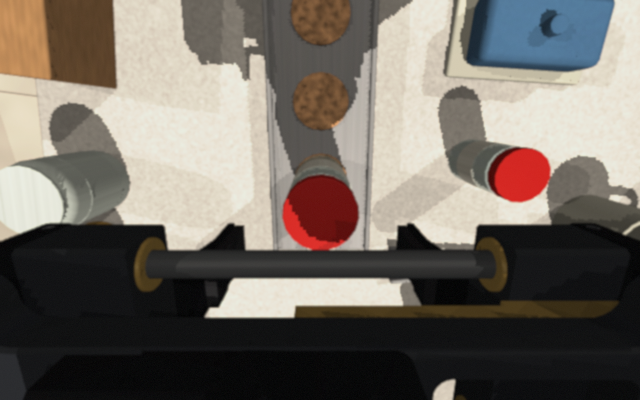

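jar_4 is centred on mark_a at (320,212). Next is jar_3, seen at (518,173).

Request:
play_rows --pt "0.05 0.5 0 0 0 0 87" --pt "0.15 1.5 0.1 0 0 0 87" --pt "0.28 2.8 0.3 0 0 0 87" --pt "0.4 4.1 0.6 0 0 0 87" --pt "0.53 5.4 0.9 0 0 0 87" --pt "0.63 6.4 1.2 0 0 0 87" --pt "0.7 7 1.4 0 0 0 87" --pt "0.71 7.19 1.5 0 0 0 87" --pt "0.71 7.19 1.5 0 0 0 87" --pt "0.71 7.19 1.5 0 0 0 87"

```text
time_s: 16.45
tcp_pos: [0.4375, 0.139, 0.1698]
ee_rot: [[0.127, -0.992, 0.001], [-0.992, -0.127, -0.0], [0.0, -0.001, -1.0]]
wrist_force: [-0.1, 0.5, 0.2]
gripper_width: 1.006
```

```bash
python3 -c "
from h import *
wrist_fit(3)
go(.436,.1385,.065,187.3)
c=r.capture('wrist');cv2.imwrite('pics/w5.png',c['pixels'][:,:,::-1])
"
```

```text
wrist fit 3 ([[0.4376, 0.1385]], [(2915, 3194)])
tcp [0.4376 0.139  0.1699] d [0.01 0.07 4.19] w [-0.01 -0.   -0.  ] q [ 38.   9. -26.   0. -55. -31.] F [ 0.5  0.3 -0.7] t 16.5
```

View pics/w5.png

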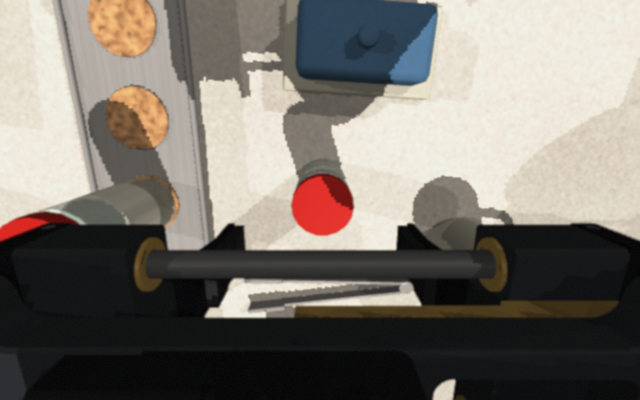

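Request:
play_rows --pt "0 0 0.7 0 0 0 87" --pt "0 0 1.6 0 0 0 87" --pt "0 0 2.6 0 0 0 87" --pt "0 0 3.4 0 0 0 87" --pt "0 0 3.9 0 0 0 87" --pt "0 0 4.1 0 0 0 80" --pt "0 0 4.1 0 0 0 70" --pt "0 0 4.1 0 0 0 60" --pt "0 0 4.1 0 0 0 50" --pt "0 0 4.1 0 0 0 40" --pt "0 0 4.1 0 0 0 35" --pt "0 0 4.1 0 0 0 35"

```text
time_s: 17.75
tcp_pos: [0.4368, 0.1387, 0.0678]
ee_rot: [[0.127, -0.992, 0.001], [-0.992, -0.127, 0.0], [-0.0, -0.001, -1.0]]
wrist_force: [-1.8, 0.2, 1.9]
gripper_width: 0.566
```

Request:
play_rows --pt "0 0 -0.2 0 0 0 35" --pt "0 0 -0.8 0 0 0 35" --pt "0 0 -1.8 0 0 0 35" --pt "0 0 -2.8 0 0 0 35" --pt "0 0 -3.5 0 0 0 35" --pt "0 0 -4 0 0 0 35" --pt "0 0 -4 0 0 0 35" --pt "0 0 -4 0 0 0 35"

```text
time_s: 18.55
tcp_pos: [0.4362, 0.1384, 0.1669]
ee_rot: [[0.126, -0.992, -0.001], [-0.992, -0.126, 0.0], [-0.0, 0.001, -1.0]]
wrist_force: [0.0, -0.2, -0.9]
gripper_width: 0.569
```

```bash
python3 -c "
from h import *
go(.6238,.095,.165,187.3)
"
```

```text
tcp [0.4362 0.1384 0.1669] d [ 2.67 -7.23  0.07] w [ 0.01  0.   -0.01] q [ 38.   9. -27.  -0. -54. -31.] F [ 0.  -0.2 -0.9] t 18.55
```

Request:
play_rows --pt "0.4 -0.1 0 0 0 0 35" --pt "1.1 -0.5 0 0 0 0 35" --pt "1.8 -1.2 0 0 0 0 35" --pt "2.3 -2.2 0 0 0 0 35" --pt "2.6 -3.3 0 0 0 0 35" --pt "2.67 -4.4 0 0 0 0 35" --pt "2.67 -5.4 0 0 0 0 35" --pt "2.67 -6.3 0 0 0 0 35" --pt "2.67 -6.9 0 0 0 0 35" --pt "2.67 -7.2 0 0 0 0 35" --pt "2.67 -7.23 0 0 0 0 35" --pt "2.67 -7.23 0 0 0 0 35"

```text
time_s: 19.75
tcp_pos: [0.6236, 0.0948, 0.1665]
ee_rot: [[0.127, -0.992, -0.002], [-0.992, -0.127, -0.001], [0.0, 0.002, -1.0]]
wrist_force: [-0.2, 0.5, -1.3]
gripper_width: 0.567
```

```bash
python3 -c "
from h import *
go(.6238,.095,.1035,187.3)
c=r.capture('wrist');cv2.imwrite('pics/w6.png',c['pixels'][:,:,::-1])
"
```

```text
tcp [0.6236 0.0948 0.1665] d [-0.01 -0.01  2.52] w [ 0.02 -0.   -0.01] q [ 23.  25.  -3.  -0. -62. -16.] F [-0.2  0.5 -1.3] t 19.75
```

View pics/w6.png

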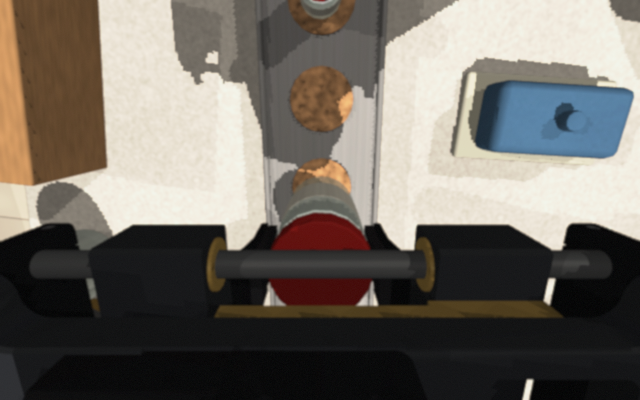

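The jar is held (lid at 320,265) over mark_b. I lower it, leaving the last few mm for a force check.

Request:
play_rows --pt "0 0 0.3 0 0 0 35" --pt "0 0 0.9 0 0 0 35" --pt "0 0 1.5 0 0 0 35" --pt "0 0 2 0 0 0 35" --pt "0 0 2.4 0 0 0 35" --pt "0 0 2.6 0 0 0 35" --pt "0 0 2.65 0 0 0 35" --pt "0 0 2.65 0 0 0 35"

```text
time_s: 20.6
tcp_pos: [0.6247, 0.0954, 0.1012]
ee_rot: [[0.127, -0.992, 0.001], [-0.992, -0.127, 0.0], [0.0, -0.001, -1.0]]
wrist_force: [-0.5, 0.3, -1.0]
gripper_width: 0.567
```

```bash
python3 -c "
from h import *
go(.6238,.095,.0976,187.3)
"
```

```text
tcp [0.6247 0.0954 0.1012] d [0.01 0.04 0.15] w [-0.01 -0.   -0.  ] q [ 23.  29.  -8.   0. -54. -16.] F [-0.5  0.3 -1. ] t 20.6
```

Request:
play_rows --pt "0 0.04 0.08 0 0 0 35" --pt "0 0.04 0.15 0 0 0 35" --pt "0 0.04 0.18 0 0 0 35" --pt "0 0.04 0.18 0 0 0 35"

```text
time_s: 21.0
tcp_pos: [0.6237, 0.0953, 0.0979]
ee_rot: [[0.127, -0.992, 0.001], [-0.992, -0.127, 0.0], [0.0, -0.001, -1.0]]
wrist_force: [-2.9, 0.4, 4.9]
gripper_width: 0.571
```

Seated. Release and rise.

Request:
play_rows --pt "0 0 -0.02 0 0 0 51" --pt "0 0 -0.02 0 0 0 60" --pt "0 0 -0.02 0 0 0 70" --pt "0 0 -0.02 0 0 0 80" --pt "0 0 -0.02 0 0 0 82" --pt "0 0 -0.4 0 0 0 82" --pt "0 0 -1.2 0 0 0 82" --pt "0 0 -2.2 0 0 0 82" --pt "0 0 -3.2 0 0 0 82" --pt "0 0 -3.8 0 0 0 82" --pt "0 0 -4 0 0 0 82" --pt "0 0 -4 0 0 0 82"

```text
time_s: 22.2
tcp_pos: [0.6237, 0.0953, 0.1975]
ee_rot: [[0.127, -0.992, 0.002], [-0.992, -0.127, 0.001], [-0.001, -0.002, -1.0]]
wrist_force: [-0.2, -0.3, -0.4]
gripper_width: 0.941
```

```bash
python3 -c "
from h import *
wrist_fit(3,.03)
c=r.capture('top');print(fit([c],.4437,.3655,.0215,.066,.08,'lid'))
go(.4437,.3655,.197,187.3)
"
```

```text
wrist fit 3 ([[0.6243, 0.0953]], [(3031, 3254)])
([[0.6355, 0.1932]], [(452, 291)])
tcp [0.6228 0.0951 0.1956] d [-11.64   5.74  -0.05] w [ 0.02 -0.   -0.01] q [ 23.  24.  -1.  -0. -65. -16.] F [ 0.  -0.3 -0.2] t 22.3
```

Request:
play_rows --pt "-0.4 0.2 0 0 0 0 82" --pt "-1.4 0.7 0 0 0 0 82" --pt "-2.6 1.3 0 0 0 0 82" --pt "-3.9 1.9 0 0 0 0 82" --pt "-5.2 2.6 0 0 0 0 82" --pt "-6.5 3.2 0.2 0 0 0 82" --pt "-7.8 3.85 0.5 0 0 0 82" --pt "-9.1 4.5 0.9 0 0 0 82" --pt "-10.3 5.1 1.3 0 0 0 82" --pt "-11.2 5.5 1.5 0 0 0 82" --pt "-11.64 5.74 1.6 0 0 0 82" --pt "-11.64 5.74 1.6 0 0 0 82"

```text
time_s: 23.5
tcp_pos: [0.4428, 0.3664, 0.1557]
ee_rot: [[0.129, -0.992, -0.001], [-0.992, -0.129, -0.001], [0.001, 0.001, -1.0]]
wrist_force: [1.2, 0.3, 0.9]
gripper_width: 0.947
```

Request:
play_rows --pt "0 0 0 0 0 0 82" --pt "0 0 0 0 0 0 82"

```text
time_s: 23.7
tcp_pos: [0.4447, 0.3648, 0.1568]
ee_rot: [[0.126, -0.992, 0.0], [-0.992, -0.126, 0.0], [-0.0, -0.0, -1.0]]
wrist_force: [0.3, 0.2, 0.1]
gripper_width: 0.942
```

```bash
python3 -c "
from h import *
wrist_fit(2)
c=r.capture('wrist');cv2.imwrite('pics/w7.png',c['pixels'][:,:,::-1])
go(.4437,.3655,.036,187.3)
"
```

```text
wrist fit 2 ([[0.4454, 0.3643]], [(1977, 2199)])
tcp [0.4448 0.3648 0.1568] d [-0.03  0.04  4.83] w [-0.    0.   -0.02] q [ 55.  20. -12.   0. -57. -48.] F [ 0.3 -0.3  0.1] t 23.8
```

View pics/w7.png

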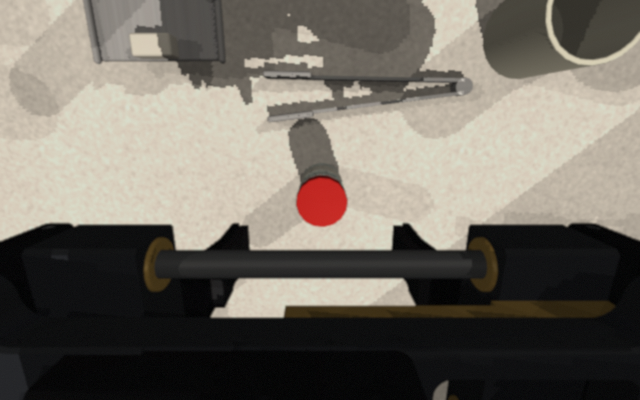

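The lid is centred at (321,201), the way is clear and the tongs are well off to the side. I descend.

Request:
play_rows --pt "0 0 0.8 0 0 0 82" --pt "0 0 1.8 0 0 0 82" --pt "0 0 2.9 0 0 0 82" --pt "0 0 3.8 0 0 0 82" --pt "0 0 4.5 0 0 0 82" --pt "0 0 4.8 0 0 0 75" --pt "0 0 4.8 0 0 0 65" --pt "0 0 4.8 0 0 0 55" --pt "0 0 4.8 0 0 0 45" --pt "0 0 4.8 0 0 0 35" --pt "0 0 4.8 0 0 0 28" --pt "0 0 4.8 0 0 0 28"

```text
time_s: 25.0
tcp_pos: [0.4443, 0.366, 0.0372]
ee_rot: [[0.127, -0.992, 0.001], [-0.992, -0.127, 0.001], [-0.001, -0.001, -1.0]]
wrist_force: [0.3, -0.4, 2.8]
gripper_width: 0.487
```

Request:
play_rows --pt "0 0 -0.2 0 0 0 28" --pt "0 0 -0.8 0 0 0 28" --pt "0 0 -1.8 0 0 0 28" --pt "0 0 -3 0 0 0 28" --pt "0 0 -4.1 0 0 0 28" --pt "0 0 -4.8 0 0 0 28" --pt "0 0 -5 0 0 0 28" --pt "0 0 -5 0 0 0 28"

```text
time_s: 25.8
tcp_pos: [0.4441, 0.3657, 0.1619]
ee_rot: [[0.127, -0.992, 0.0], [-0.992, -0.127, 0.001], [-0.001, -0.0, -1.0]]
wrist_force: [-0.2, -0.6, -2.1]
gripper_width: 0.489
```

```bash
python3 -c "
from h import *
go(.50,.03,.16,187.3)
"
```

```text
tcp [0.4441 0.3657 0.1619] d [13.6  -0.52  0.06] w [-0.01  0.01 -0.  ] q [ 56.  20. -12.  -0. -58. -48.] F [-0.2 -0.6 -2.1] t 25.8
```

Request:
play_rows --pt "0.4 0 0 0 0 0 28" --pt "1.4 0 0 0 0 0 28" --pt "2.7 -0.1 0 0 0 0 28" --pt "4.1 -0.15 0 0 0 0 28" --pt "5.5 -0.2 0 0 0 0 28" --pt "6.9 -0.25 0 0 0 0 28" --pt "8.3 -0.3 0 0 0 0 28" --pt "9.7 -0.35 0 0 0 0 28" --pt "11.1 -0.4 0 0 0 0 28" --pt "12.4 -0.45 0 0 0 0 28" --pt "13.3 -0.5 0 0 0 0 28" --pt "13.6 -0.52 0 0 0 0 28"

```text
time_s: 27.0
tcp_pos: [0.499, 0.0274, 0.1601]
ee_rot: [[0.124, -0.992, -0.003], [-0.992, -0.124, -0.001], [0.001, 0.004, -1.0]]
wrist_force: [-0.4, 0.1, -0.6]
gripper_width: 0.488
```

Request:
play_rows --pt "0 0 0 0 0 0 28" --pt "0 0 0 0 0 0 28"

```text
time_s: 27.2
tcp_pos: [0.4997, 0.0302, 0.1609]
ee_rot: [[0.127, -0.992, -0.001], [-0.992, -0.127, -0.0], [0.0, 0.001, -1.0]]
wrist_force: [1.3, -0.2, -0.8]
gripper_width: 0.486
```

```bash
python3 -c "
from h import *
go(.6347,.0109,.16,187.3)
"
```

```text
tcp [0.4997 0.0302 0.1609] d [ 1.45 -5.26  0.03] w [ 0.01 -0.   -0.  ] q [ 22.  13. -22.  -0. -55. -15.] F [ 1.3 -0.2 -0.8] t 27.2
```

Request:
play_rows --pt "0.4 -0.1 0 0 0 0 28" --pt "0.9 -0.5 0 0 0 0 28" --pt "1.3 -1.3 0 0 0 0 28" --pt "1.45 -2.3 0 0 0 0 28" --pt "1.45 -3.3 0 0 0 0 28" --pt "1.45 -4.2 0 0 0 0 28" --pt "1.45 -4.9 0 0 0 0 28" --pt "1.45 -5.26 0 0 0 0 28" --pt "1.45 -5.26 0 0 0 0 28" --pt "1.45 -5.26 0 0 0 0 28" --pt "1.45 -5.26 0 0 0 0 28"

```text
time_s: 28.3
tcp_pos: [0.6345, 0.0106, 0.1616]
ee_rot: [[0.127, -0.992, -0.001], [-0.992, -0.127, 0.0], [-0.0, 0.0, -1.0]]
wrist_force: [0.3, 0.1, -1.0]
gripper_width: 0.489
```

```bash
python3 -c "
from h import *
go(.6347,.0109,.073,187.3)
c=r.capture('scene');cv2.imwrite('pics/s8.png',c['pixels'][:,:,::-1])
"
```

```text
tcp [0.6345 0.0106 0.1616] d [-0.01 -0.01  3.55] w [ 0.01  0.   -0.  ] q [ 16.  26.  -3.  -0. -61.  -8.] F [ 0.3  0.1 -1. ] t 28.3
```

View pics/s8.png

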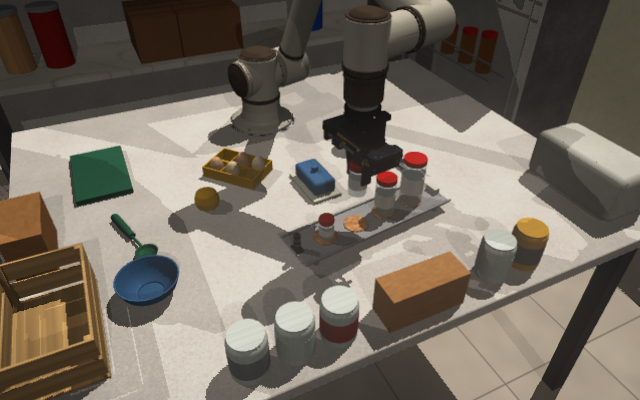

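Three jars stand in rising order (lids at 327,220, 387,180 and 414,160). The last one hangs over its free mark at (355,224), so I lower it.

Request:
play_rows --pt "0 0 0.4 0 0 0 28" --pt "0 0 1.1 0 0 0 28" --pt "0 0 1.9 0 0 0 28" --pt "0 0 2.6 0 0 0 28" --pt "0 0 3.1 0 0 0 28" --pt "0 0 3.4 0 0 0 28" --pt "0 0 3.6 0 0 0 28" --pt "0 0 3.6 0 0 0 28" --pt "0 0 3.6 0 0 0 28"

```text
time_s: 29.25
tcp_pos: [0.6357, 0.0108, 0.0722]
ee_rot: [[0.127, -0.992, 0.001], [-0.992, -0.127, 0.0], [0.0, -0.001, -1.0]]
wrist_force: [-0.6, -0.1, -0.2]
gripper_width: 0.492
```

```bash
python3 -c "
from h import *
go(.6347,.0109,.067,187.3)
"
```

```text
tcp [0.6357 0.0108 0.0722] d [-0.01  0.04  0.21] w [-0.01 -0.    0.  ] q [ 16.  31.  -9.   0. -51.  -8.] F [-0.6 -0.1 -0.2] t 29.25
```

Request:
play_rows --pt "0 0.04 0.1 0 0 0 28" --pt "0 0.04 0.18 0 0 0 28" --pt "0 0.04 0.23 0 0 0 28" --pt "0 0.04 0.23 0 0 0 28"

```text
time_s: 29.65
tcp_pos: [0.6344, 0.0107, 0.0672]
ee_rot: [[0.127, -0.992, 0.001], [-0.992, -0.127, -0.0], [0.0, -0.001, -1.0]]
wrist_force: [-3.0, 1.2, 5.0]
gripper_width: 0.489
```

Request:
play_rows --pt "0 0 -0.02 0 0 0 44" --pt "0 0 -0.02 0 0 0 54" --pt "0 0 -0.02 0 0 0 64" --pt "0 0 -0.02 0 0 0 72" --pt "0 0 -0.02 0 0 0 74" --pt "0 0 -0.4 0 0 0 74" --pt "0 0 -1.2 0 0 0 74" --pt "0 0 -2.4 0 0 0 74" --pt "0 0 -3.8 0 0 0 74" --pt "0 0 -5 0 0 0 74" --pt "0 0 -5.6 0 0 0 74" --pt "0 0 -5.6 0 0 0 74"

```text
time_s: 30.85
tcp_pos: [0.6358, 0.0108, 0.2098]
ee_rot: [[0.127, -0.992, 0.007], [-0.992, -0.127, 0.001], [-0.0, -0.007, -1.0]]
wrist_force: [0.4, 0.3, -0.0]
gripper_width: 0.853
```

```bash
python3 -c "
from h import *
wrist_fit(2,.03)
go(.42,-.1,.24)
"
```

```text
wrist fit 2 ([[0.6355, 0.0095]], [(1723, 1856)])
tcp [0.6346 0.0108 0.2073] d [ 3.31  9.07 -1.34] w [0 0 0] q [ 16.  23.   0.  -0. -67.  -8.] F [-0.8  0.6 -0.9] t 30.9
```

Now I back away so the cameras can check everything.

Request:
play_rows --pt "0.2 0.5 -0.5 0 0 0 74" --pt "0.5 1.5 -1 0 0 0 74" --pt "1 2.8 -1.3 0 0 0 74" --pt "1.5 4.1 -1.3 0 0 0 74" --pt "2 5.4 -1.3 0 0 0 74" --pt "2.5 6.7 -1.3 0 0 0 74" --pt "2.9 7.9 -1.3 0 0 0 74" --pt "3.2 8.7 -1.3 0 0 0 74" --pt "3.3 9 -1.3 0 0 0 74" --pt "3.3 9 -1.3 0 0 0 74"

```text
time_s: 31.9
tcp_pos: [0.4204, -0.1002, 0.2383]
ee_rot: [[0.126, -0.992, -0.0], [-0.992, -0.126, -0.0], [0.0, 0.0, -1.0]]
wrist_force: [-0.0, 0.1, 0.2]
gripper_width: 0.85
```

Request:
play_rows --pt "1 0 0 0 0 0 74" --pt "2.5 0 0 0 0 0 74" --pt "4 0 0 0 0 0 74" --pt "5.5 0 0 0 0 0 74" --pt "7 0 0 0 0 0 74" --pt "8.5 0 0 0 0 0 74" --pt "9.5 0 0 0 0 0 74" --pt "10 0 0 0 0 0 74" --pt "10 0 0 0 0 0 74" --pt "10 0 0 0 0 0 74"

```text
time_s: 32.9
tcp_pos: [0.4534, -0.347, 0.2378]
ee_rot: [[0.127, -0.992, -0.001], [-0.992, -0.127, 0.001], [-0.001, 0.001, -1.0]]
wrist_force: [0.4, 0.5, 0.7]
gripper_width: 0.85
```

```bash
python3 -c "
from h import *
c=r.capture('scene');cv2.imwrite('pics/s9.png',c['pixels'][:,:,::-1])
t=r.capture('top');cv2.imwrite('pics/t9.png',t['pixels'][:,:,::-1])
for k,(x,y) in {4:(.6128,.179),3:(.6238,.095),2:(.6345,.0108),1:(.6455,-.0733)}.items():
    d,h=J[k]; print(k,(x,y),fit([t,c],x,y,d/2,.016+h,.03+h,'lid'))
for n in('top','scene'):print(r.spot_in(n,'butter_dish')[:1])
print(r.sense()['tcp_pos'],r.sense()['wrist_force'])
"
```

```text
4 (0.6128, 0.179) ([[0.6124, 0.1796], [0.6092, 0.1834]], [(448, 505), (239, 361)])
3 (0.6238, 0.095) ([[0.6235, 0.0951], [0.6205, 0.0982]], [(331, 369), (205, 308)])
2 (0.6345, 0.0108) ([[0.6349, 0.009], [0.6321, 0.0122]], [(224, 262), (167, 255)])
1 (0.6455, -0.0733) ([[0.6456, -0.0736], [0.6423, -0.0705]], [(152, 179), (124, 203)])
[{'centre': [0.4116, 0.0007, 0.0511], 'score': 0.97}]
[{'centre': [0.4468, -0.0133, 0.036], 'score': 0.72}]
[ 0.45333235 -0.34669836  0.23869544] [0.10463974 0.5387195  0.10482561]
```

View pics/s9.png

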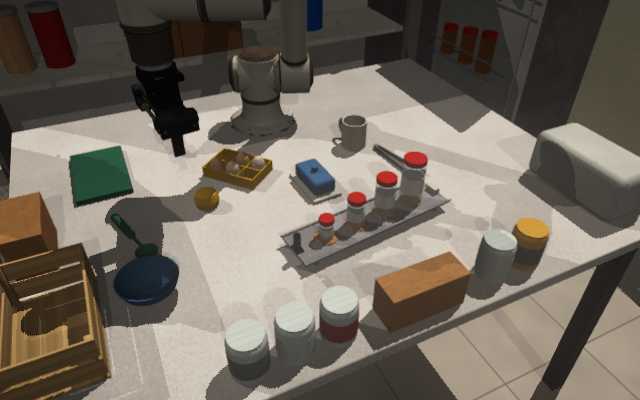

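View pics/t9.png

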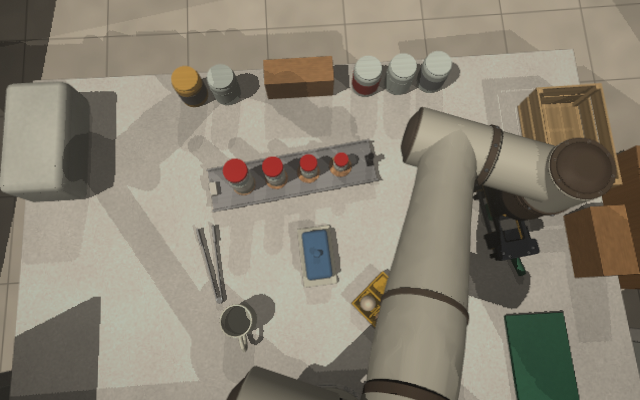

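```bash
python3 -c "
from station import r
print(r.finish_job())"
```

```text
the job is handed in; nothing more can be done
None
```

I moved all four jars onto the rack in rising order. jar_1 stands on mark_d beside the hinge post, jar_2 on mark_c, jar_3 on mark_b and jar_4 on mark_a by the catch. I set the jars down slowly, and the wrist force read 2–5 N at contact before each release. I handed the job in at about 33 s; no verdict is reported.

- **Jar positions:** In the last pictures all four stand upright. The top-camera fits put them within 2 mm of the mark centres, and the wrist-camera fits after each release agree. The scene-camera fits are 3–6 mm off, because shadows hide part of the lids. That is still inside the 14 mm limit.
- **Butter dish:** The network's positions before and after differ by about 3 mm, within its own error, so I take it as not moved.
- **Arm:** It ended clear of everything, with the fingertips 0.24 m up and a wrist force below 1 N.

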